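# Sort battery parts into the bench carousel and present the vent plugs

### The job

Sort the three loose parts into the bench carousel: both red vent plugs into the quarter with the red floor, the grey lead terminal post into the quarter with the blue floor. Then turn the deck until the red quarter faces front, its white tab lined up with the yellow pointer on the foot, and hold it still there by its black crank knob: finish while gripping the knob, do not let go. Leave the cell tester and the tin pot where they are.

Things in the scene. Friction and masses are not known exactly. Their poses are not given: they have to be found in the camera images.
- carousel: Foot of the carousel, fixed to the bench: dark steel disc 300 mm across, 12 mm thick. Origin: centre of its underside, on the turning axis; z up. Its front, with a small yellow pointer block (up to 24 mm high), is its own -x direction.
- pointer (a point): The yellow pointer on the foot, 137 mm from the turning axis, 24 mm above the bench.
- deck: Turning deck: round grey metal tray, 250 mm across; turns endlessly either way about the upright axis with light friction (0.05 Nm), stays where left. Origin: on the axis at its underside, 16 mm above the bench; z up, x and y turn with it. Walls 4 mm thick along its x and y axes make four quarters: +x+y red floor, +x-y blue floor, two bare ones stay empty. Knob stem at x -108 mm, y 0.
- red_bin (a point): Middle of the red floor, 74 mm from the axis along the deck's +x+y diagonal; free circle about it about 94 mm across. Floor 26 mm above the bench; dividing and outer walls rise 18 mm above the floor; hub 32 mm across, its top 58 mm above the bench.
- blue_bin (a point): Middle of the blue floor, 74 mm from the axis along the deck's +x-y diagonal; floor, walls and free room as for red_bin.
- red_mark (a point): The white tab on the outside of the rim at the middle of the red quarter, 137 mm from the axis; straight above the pointer when the red quarter faces front.
- knob: Black crank knob on a thin steel stem on the deck: round, 22 mm across, 44 mm tall, from 106 to 150 mm above the bench, spins freely about its own upright axis, 108 mm from the deck's axis. Origin: centre of its underside.
- knob_mid (a point): Middle of the black crank knob on its axis, 128 mm above the bench; grip about here or a little higher, from above. The knob and the bench's other tall things are best passed over with the fingertips above 160 mm.
- plug_a: Red vent plug standing upside down on its round cap: cap 30 mm across, from 5 to 17 mm above its underside, thread above it, 31 mm tall in all, about 12 g. Origin: centre of its underside, z up. It starts on the bench.
- plug_b: The other red vent plug, same as plug_a.
- post: Grey cast lead terminal post, 70 mm tall, standing on a 29 mm foot (18 mm high), shank above it about 19 mm across, about 0.19 kg. Origin: centre of its underside, z up. It starts upright on the bench.
- tester: Hand-held cell tester (meter), 145x68x42 mm, lying loose behind the parts. Leave it alone. Origin: centre of its underside.
- pot: Tin pot with a stirring stick, 66 mm across, 116 mm tall, loose. Leave it alone. Origin: centre of its underside.
There are look-alikes about, which are no part of the job. Leave any green or turquoise look-alike of the plug_a alone.

How it is judged (in metres and radians):
On the way, in this order (a step that is already met when the one before it is completed fails the run):
1. both plugs lie in the red quarter and the post in the blue quarter, released (x of each of plug_a, plug_b, post in the frame of deck above 0.008 m and y of each of plug_a, plug_b in the frame of deck above 0.008 m and horizontal distance between each of plug_a, plug_b, post and deck below 0.122 m and z of plug_a in the frame of deck between 0 and 0.045 m and contact force between each of plug_a, plug_b, post and the fingers below 0.15 N and linear speed of each of plug_a, plug_b, post below 0.03 m/s and z of plug_b in the frame of deck between 0 and 0.045 m and y of post in the frame of deck below -0.008 m and z of post in the frame of deck between 0 and 0.045 m), for 0.2 s.
2. the red quarter faces front and the knob is held (horizontal distance between red_mark and pointer below 0.013 m and angular speed of deck below 0.08 rad/s and contact force between the fingers and knob above 3 N), for 0.3 s.
At the end, for the whole second after the job is handed in: Both plugs are in the red quarter and the post in the blue one, at rest and not touched; the white tab is within 13 mm of the pointer seen from above; the deck stands still and the fingers hold the knob (over 3 N) (all of step 1 and all of step 2); the arm keeps its last pose, push and grip.
It fails at once if the cell tester is moved more than 20 mm (distance of tester from where it was at the start of the episode above 0.02 m).
It fails at once if the tin pot is moved more than 20 mm (distance of pot from where it was at the start of the episode above 0.02 m).
It also fails if it takes over 72 s, if anything falls off the work surface, if the arm or the gripper's body presses on something with over 40 N, if the wrist force passes 120 N, or if a joint passes its speed limit or range.

### The arm

A 7-joint arm with a two-finger parallel gripper is mounted at the origin on a cart in front of the work surface, level with it; the furniture and walls round the work are solid. World frame = base frame: x ahead of the robot, y to its left, z up, the work surface at z = 0. Lengths are in mm, angles in rad, forces in N, time in s.
With the tool pointing down it reaches from about 400 to 875 mm from the base axis. Payload 4.4 kg.
Tool frame: the origin (TCP) lies where the fingers leave the gripper's body, on its centre line; the fingertips stand 73 mm ahead of it and the grasp point (between the pads) lies 54 mm ahead of it; z points along the fingers, y is the line along which they close (so a half turn about z gives the same grasp; the last joint's range is limited). The gripper opens to 85 mm and grips with 20 to 120 N. Pads are 22 mm wide; open, the fingers measure 114 mm over their backs; the gripper's body (76 mm by 85 mm) begins 54 mm behind the grasp point. The pads swing forward as they close: fully open they stand 13 mm farther back than shut.
Start: joints at [1.133, 0.628, 0.038, 1.517, -0.027, 0.996, -0.02], TCP at [236.166, -605.593, 303.913] pointing down, gripper open.
Joint ranges: [-3.06, 3.06], [-0.37, 2.12], [-1.25, 1.32], [0.18, 2.47], [-1.1, 4.24], [0.23, 1.98], [-2.94, 2.94]. Speed limits (rad/s): [2.57, 2.57, 3.14, 3.14, 3.14, 3.14, 3.14].

### API

Orientations are given as [roll, pitch, yaw] about the fixed x, y, z axes, in that order (R = Rz(yaw) Ry(pitch) Rx(roll)).
In Python, from cell import ctrl gives the robot as it stands.
- The arm moves only by the tool send_rows, never from a script. Its argument "rows" is a list that holds one entry, the list of rows, each a list of 6 numbers: the shift along the tool's x, y, z in cm, then the turn, a rotation vector about the tool's x, y, z in rad. In form: [[[tx, ty, tz, wx, wy, wz], ...]]. A call has 1 to 10 rows; each row is the pose to reach, as a shift and turn from the pose commanded when the call began, along the tool's axes at that moment; what a row does not reach only later rows make up. A row lasts 1/10 s, in which the tool goes at most 50 mm and 8.59 degrees, less where a joint would pass 70% of its speed; a pose out of reach is approached as far as the arm can. A call with a gripper value outside its range is refused whole. "grip" is the closure in counts, from 0 (fully open) to 255 (shut), set as the call begins (left out, the last holds). The fingers move at their own pace and stop on an object; the grip force is fixed at half the most. Time passes only in rows, so rows that repeat a pose let the fingers close. It gives the time, the measured TCP pose, the force, the opening and the grip force at its end, in the units of the state.
- ctrl.read_state(): the state, without advancing time (a new reading comes with each control period).
- ctrl.get_image(name): name is "scene" or "top" or "wrist"; returns a dict with "pixels" (420x560x3 uint8, red, green, blue), "fx", "fy", "cx", "cy" (pixels), "D" ([k1, k2, p1, p2, k3] as OpenCV has them; the pictures are not rectified), "extrinsics" (4x4, takes a point from camera to world coordinates); the wrist camera has in their place "mount" (4x4, takes a point from camera to tool coordinates, whose origin is the TCP and whose axes are the flange's). Camera axes: x right, y up, looking along -z (the intrinsics and any distortion apply to the point x, -y, -z); pixel columns grow to the right and rows downward; lengths in mm; the calibration is good to about 2 mm. A picture is of the moment at which its call begins: read the wrist's pose just before it. There is no depth.
- ctrl.finish_job(): hands the job in; it is judged then, once.
The state is a dict: "clock": time; "qpos": joint angles; "qd": joint speeds; "tau": joint torques, N m; "eef_pos": TCP position; "tool_rot": TCP orientation; "force": force on the tool from outside, world axes, zero at the start; "torque": the same for the moment, N m; "width": finger opening in mm; "gripper_force": force on a finger pad.
Only numpy, scipy, OpenCV 4.12 (cv2) and the standard library are available. Lean on these libraries where they do the work, as an engineer would, in place of code of your own. Each camera call takes 0.05 s, during which the arm holds its last target. There are 200 camera calls.

## Working session

There is one attempt and no reset: what is moved stays moved. The work goes in short steps, Python scripts to look and compute and a tool call to move; the robot and the scene stay as the last step left them, time stands still between calls to the robot, and variables do not carry over. Pictures are saved under pics/ and viewed, at most 13 in all, crops included, and the job is handed in when it is done.

Besides the shell and the picture viewer there is one more tool, called after "Call:" as name(argument=value, ...), one argument or row to a line, values as JSON. send_rows: Moves the arm, as the interface text tells. Its arguments: {"type":"object","properties":{"rows":{"type":"array","items":{"type":"array","items":{"type":"array","items":{"type":"number"}}}},"grip":{"type":"number"}},"required":["rows"]}

```bash
mkdir -p pics; ls; cat > h.py <<'E'
import numpy as np, cv2, json
from cell import ctrl
def grab(n):
    s=ctrl.read_state(); im=ctrl.get_image(n); im['s']=s; return im
def save(im,f): cv2.imwrite('pics/'+f,im['pixels'][:,:,::-1])
E
python3 - <<'E'
from h import *
s=ctrl.read_state(); print({k:np.round(v,3).tolist() for k,v in s.items()})
for n in('scene','top','wrist'):
    im=grab(n); save(im,n+'0.png'); print(n,im['fx'],im['fy'],im['cx'],im['cy'],im['D'],np.round(im.get('extrinsics',im.get('mount')),4).tolist())
a=[cv2.imread(f'pics/{n}0.png') for n in('scene','top')]
E
```

```text
pics
{'clock': 0.0, 'qpos': [1.133, 0.629, 0.038, 1.518, -0.027, 0.996, -0.02], 'qd': [0.0, -0.001, -0.001, 0.001, 0.001, -0.001, -0.001], 'tau': [-0.0, -56.34, 1.226, -19.345, 0.011, 0.011, 0.0], 'eef_pos': [235.974, -605.134, 302.995], 'tool_rot': [-3.14, 0.0, 0.372], 'force': [-0.164, 0.101, -0.732], 'torque': [0.038, -0.018, 0.024], 'gripper_force': 0.0, 'width': 85.402}
scene 379.80952426191476 379.80952426191476 283.6598056200424 209.44371299169384 [-0.03020515  0.          0.          0.          0.        ] [[0.8947, 0.3265, -0.3046, 279.5125], [-0.4465, 0.6454, -0.6197, -523.2187], [-0.0058, 0.6905, 0.7233, 730.1006], [0.0, 0.0, 0.0, 1.0]]
top 390.7269474204583 390.7269474204583 281.8476577714731 207.241342945435 [-0.09687516  0.          0.          0.          0.        ] [[0.0139, 0.9984, -0.0548, 492.5041], [-0.9996, 0.0125, -0.0257, -19.962], [-0.025, 0.0552, 0.9982, 1037.1055], [0.0, 0.0, 0.0, 1.0]]
wrist 361.41801262561756 361.41801262561756 281.7234929007446 205.15276403993096 [-0.02402534  0.          0.          0.          0.        ] [[-0.0005, 0.9625, 0.2711, 68.6622], [1.0, 0.0003, 0.0008, -0.653], [0.0006, 0.2711, -0.9625, -69.6936], [0.0, 0.0, 0.0, 1.0]]
```

View pics/scene0.png

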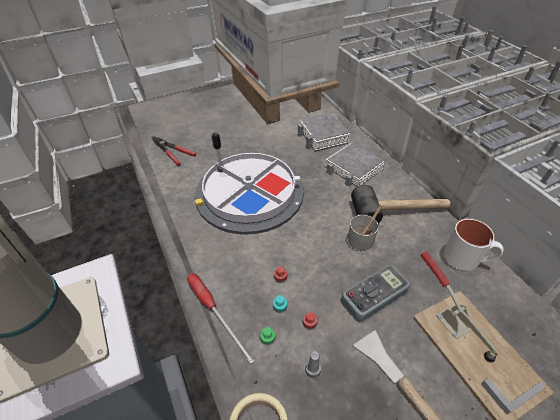

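View pics/top0.png

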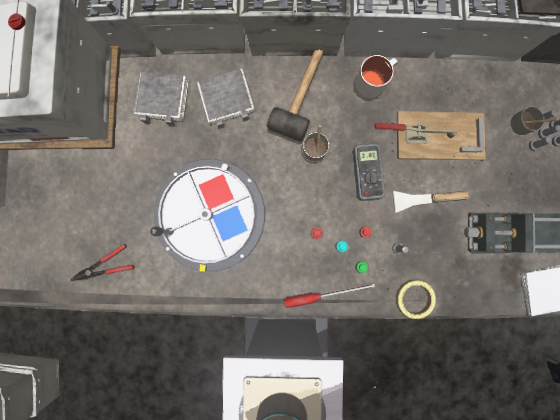

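The scene view shows the carousel at about (248,190), with the red floor at (273,184), blue at (248,202), the knob top at (216,138) and the pointer at (199,202). The plugs are at (281,274) and (311,320), the decoys at (280,303) and (268,335), and the post at (314,362). In the top view, red is at (217,191), blue (229,223), hub (206,214), knob (157,231), pointer (203,268), tab (224,167), plugs (317,233) and (366,232), and post (402,249).

```bash
cat >> h.py <<'E'
def ray(im,px):
    K=np.array([[im['fx'],0,im['cx']],[0,im['fy'],im['cy']],[0,0,1.]])
    u=cv2.undistortPoints(np.array([[px]],float),K,np.array(im['D'],float))[0,0]
    if 'extrinsics' in im: T=np.array(im['extrinsics'])
    else:
        from scipy.spatial.transform import Rotation as R
        W=np.eye(4);W[:3,:3]=R.from_euler('xyz',im['s']['tool_rot']).as_matrix();W[:3,3]=im['s']['eef_pos'];T=W@np.array(im['mount'])
    d=T[:3,:3]@np.array([u[0],-u[1],-1]); return T[:3,3],d/np.linalg.norm(d)
def plane(im,px,z):
    o,d=ray(im,px); return o+d*(z-o[2])/d[2]
def tri(r1,r2):
    A=[];b=[]
    for o,d in(r1,r2):
        P=np.eye(3)-np.outer(d,d);A.append(P);b.append(P@o)
    p=np.linalg.solve(sum(A),sum(b)); return p,[float(np.linalg.norm(P@p-q)) for P,q in zip(A,b)]
def blobs(im,lo,hi,amin=15):
    h=cv2.cvtColor(im['pixels'],cv2.COLOR_RGB2HSV); m=cv2.inRange(h,lo,hi)
    if lo[0]==0: m|=cv2.inRange(h,(172,lo[1],lo[2]),(180,hi[1],hi[2]))
    n,_,st,c=cv2.connectedComponentsWithStats(m)
    return [(np.round(c[i],1).tolist(),st[i].tolist()) for i in range(1,n) if st[i][4]>=amin]
RED=((0,130,70),(8,255,255));BLUE=((105,120,70),(125,255,255));YEL=((20,150,120),(32,255,255))
E
python3 - <<'E'
from h import *
s,t=grab('scene'),grab('top')
B={}
for k,c in(('R',RED),('B',BLUE),('Y',YEL)):
    for n,im in(('s',s),('t',t)):
        b=[x for x in blobs(im,*c,6)]; print(k,n,b)
def near(im,c,px,amin=6):
    return min((x for x in blobs(im,*c,amin)),key=lambda x:np.hypot(x[0][0]-px[0],x[0][1]-px[1]))[0]
for nm,c,a,b in(('pa',RED,(281,274),(317,233)),('pb',RED,(311,320),(366,232)),('red',RED,(273,184),(217,191)),('blue',BLUE,(248,202),(229,223)),('ptr',YEL,(199,202),(203,268))):
    p=near(s,c,a);q=near(t,c,b); print(nm,p,q,np.round(tri(ray(s,p),ray(t,q))[0],1),tri(ray(s,p),ray(t,q))[1])
print('hub',tri(ray(s,(248,179)),ray(t,(206,214))))
for f,im,(x,y,w,h) in(('a',s,(180,120,140,120)),('b',t,(140,150,140,130)),('c',s,(255,255,80,130)),('d',t,(300,215,120,70))):
    k=390//w if w>100 else 3
    cv2.imwrite(f'pics/{f}.png',cv2.resize(im['pixels'][y:y+h,x:x+w,::-1],(390,290),interpolation=cv2.INTER_CUBIC))
a,b,c,d=[cv2.imread(f'pics/{f}.png') for f in 'abcd']
cv2.imwrite('pics/m.png',np.vstack([np.hstack([a,b]),np.hstack([c,d])]))
E
```

```text
R s [([252.5, 72.1], [248, 67, 10, 10, 17]), ([185.0, 150.8], [175, 146, 21, 10, 56]), ([172.3, 157.8], [166, 151, 14, 14, 43]), ([272.7, 183.5], [256, 173, 34, 23, 410]), ([474.2, 232.0], [457, 220, 36, 26, 648]), ([432.7, 267.0], [421, 251, 28, 36, 189]), ([280.1, 274.4], [274, 267, 13, 14, 101]), ([200.3, 290.6], [187, 273, 29, 37, 369]), ([443.3, 275.4], [442, 272, 5, 7, 13]), ([351.1, 294.4], [349, 292, 5, 5, 14]), ([309.9, 317.4], [306, 313, 9, 10, 77]), ([308.9, 325.1], [303, 321, 14, 7, 30])]
R t [([14.9, 20.5], [8, 14, 14, 14, 143]), ([373.3, 75.5], [362, 64, 24, 21, 299]), ([389.7, 126.1], [375, 123, 31, 8, 159]), ([215.7, 191.3], [199, 175, 34, 34, 673]), ([366.1, 193.3], [365, 192, 3, 4, 7]), ([365.7, 231.3], [360, 227, 11, 10, 76]), ([316.5, 232.6], [312, 228, 10, 10, 83]), ([112.9, 253.1], [101, 245, 25, 17, 101]), ([129.0, 266.9], [125, 265, 8, 5, 24]), ([110.8, 270.6], [105, 268, 13, 6, 45]), ([301.2, 299.6], [284, 293, 37, 14, 327])]
B s [([249.7, 202.2], [232, 190, 37, 24, 511])]
B t [([229.4, 222.8], [213, 206, 34, 35, 685])]
Y s [([199.1, 203.3], [196, 202, 7, 4, 15])]
Y t [([202.2, 267.4], [200, 265, 6, 6, 32])]
pa [280.1, 274.4] [316.5, 232.6] [484.  -85.3  12.7] [0.4878944575000775, 0.4878944575000251]
pb [309.9, 317.4] [365.7, 231.3] [ 489.  -212.1   23.3] [0.5649269934725417, 0.5649269934725185]
red [272.7, 183.5] [215.7, 191.3] [589.2 178.1  30.4] [2.1516609139033154, 2.1516609139032754]
blue [249.7, 202.2] [229.4, 222.8] [506.7 141.1  29. ] [0.9742991121820553, 0.9742991121821106]
ptr [199.1, 203.3] [202.2, 267.4] [389.2 213.3  13.5] [1.7697737483499845, 1.7697737483500107]
hub (array([527.64253351, 196.87260747,  56.84793523]), [0.8934255848038993, 0.8934255848038926])
```

View pics/m.png

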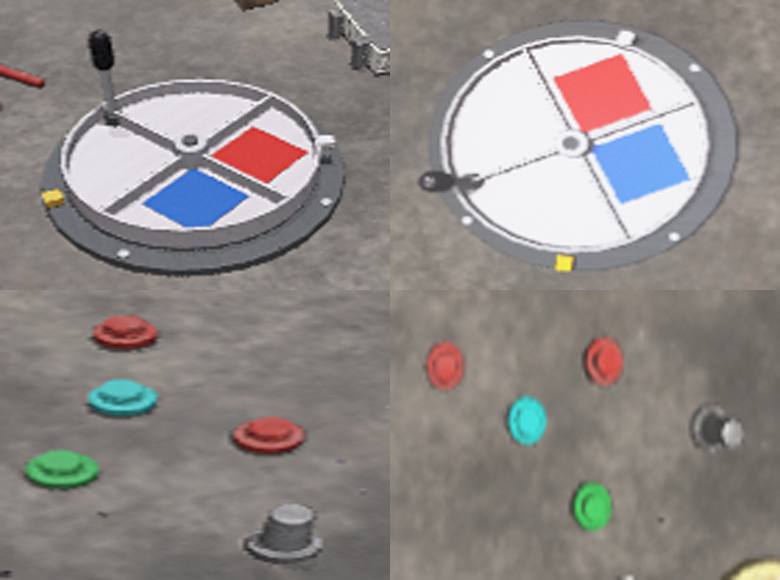

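```bash
cat >> h.py <<'E'
from scipy.spatial.transform import Rotation as R
def go(p,yaw):
    s=ctrl.read_state(); M=R.from_euler('xyz',s['tool_rot'])
    d=M.inv().apply(np.array(p)-s['eef_pos'])/10
    w=(M.inv()*R.from_euler('xyz',[np.pi,0,yaw])).as_rotvec()
    print('go',np.round(d,2).tolist(),np.round(w,3).tolist(),'t',s['clock'])
E
python3 - <<'E'
from h import *
s,t=grab('scene'),grab('top')
print('post top',tri(ray(s,(315.3,354.6)),ray(t,(405.2,249.3))))
print('knob top',tri(ray(s,(216,132.5)),ray(t,(155.5,231.3))))
print('tab',tri(ray(s,(296.5,178)),ray(t,(224.7,167))))
go((470,-240,300),0)
E
```

```text
post top (array([ 446.73379484, -300.88028917,   74.50069687]), [1.3664827560971717, 1.3664827560971196])
knob top (array([484.01106886, 289.28704361, 161.38462368]), [2.0709388814847385, 2.0709388814848206])
tab (array([650.20191774, 153.6660848 ,  45.26288553]), [1.391018531207464, 1.391018531207458])
go [35.07, -25.56, 0.38] [-0.0, 0.0, 0.372] t 0.35
```

Call:
send_rows(
  rows=[
    [[4, -3, 0, 0, 0, 0.05], [8, -6, 0, 0, 0, 0.12], [12, -9, 0, 0, 0, 0.2], [16, -12, 0, 0, 0, 0.3], [20, -15, 0, 0, 0, 0.37], [24, -18, 0, 0, 0, 0.37], [28, -20.5, 0, 0, 0, 0.37], [32, -23.5, 0, 0, 0, 0.37], [35, -25.5, 0, 0, 0, 0.37], [35, -25.5, 0, 0, 0, 0.37]],
  ],
  grip=0,
)

```text
clock: 1.35
eef_pos: [473.3, -234.8, 303.9]
tool_rot: [-3.138, -0.002, 0.012]
force: [-0.9, -0.4, 0.6]
width: 85.6
gripper_force: 0.0
```

```bash
python3 - <<'E'
from h import *
w=grab('wrist'); save(w,'w1.png'); print(np.round(w['s']['eef_pos'],1),w['s']['tool_rot'],np.abs(w['s']['qd']).max())
for x in blobs(w,*RED): print(x,np.round(plane(w,x[0],12),1))
E
```

```text
[ 473.3 -234.8  303.9] [-3.13848263e+00 -2.42646157e-03  1.19558192e-02] 0.07666132839530702
([256.5, 50.3], [250, 44, 12, 14, 84]) [ 590.1 -208.2   12. ]
([258.9, 158.5], [247, 145, 27, 27, 388]) [ 488.9 -210.    12. ]
([135.2, 161.8], [119, 148, 32, 29, 361]) [484.2 -84.8  12. ]
([87.0, 312.0], [73, 305, 33, 18, 191]) [310.5 -11.6  12. ]
```

View pics/w1.png

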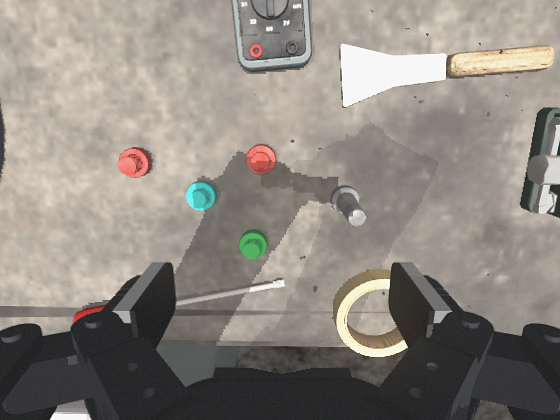

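The wrist view shows plug a at (134,162), plug b at (260,158), the decoys at (201,196) and (253,245), and the post foot at (344,196) with its top at (356,215).

```bash
python3 - <<'E'
from h import *
w=grab('wrist')
print('post top',plane(w,(356,215),70),'foot',plane(w,(344,196),18))
print(w['s']['eef_pos'])
go((489,-211,150),0)
E
```

```text
post top [ 445.92623987 -302.57358284   70.        ] foot [ 449.96212222 -300.33726045   18.        ]
[ 471.37710699 -238.02362548  303.96672887]
go [1.91, -2.91, 15.4] [0.0, 0.0, 0.004] t 1.45
```

Call:
send_rows(
  rows=[
    [[1, -1.5, 4, 0, 0, 0], [1.9, -2.8, 8, 0, 0, 0], [1.9, -2.8, 12, 0, 0, 0], [1.9, -2.8, 15, 0, 0, 0], [1.9, -2.8, 15.4, 0, 0, 0], [1.9, -2.8, 15.4, 0, 0, 0], [1.9, -2.8, 15.4, 0, 0, 0]],
  ],
  grip=105,
)

```text
clock: 2.15
eef_pos: [489.1, -214.2, 151.4]
tool_rot: [3.14, -0.002, 0.0]
force: [0.3, 0.3, 0.3]
width: 50.7
gripper_force: 0.0
```

```bash
python3 - <<'E'
from h import *
w=grab('wrist'); save(w,'w2.png'); print(np.round(w['s']['eef_pos'],1),w['s']['width'])
for x in blobs(w,*RED): print(x,np.round(plane(w,x[0],14),1))
print(ctrl.read_state()['eef_pos'])
go((489,-211,77),0)
E
```

```text
[ 489.1 -214.2  151.4] 50.71325809255769
([272.5, 40.3], [261, 28, 23, 25, 341]) [ 590.3 -208.8   14. ]
([277.1, 222.2], [255, 197, 47, 50, 1346]) [ 488.8 -210.9   14. ]
([69.0, 229.8], [39, 204, 61, 50, 2067]) [483.9 -83.5  14. ]
[ 489.34735195 -213.99857564  151.68744204]
go [-0.06, -0.31, 7.47] [0.002, -0.003, 0.001] t 2.2
```

View pics/w2.png

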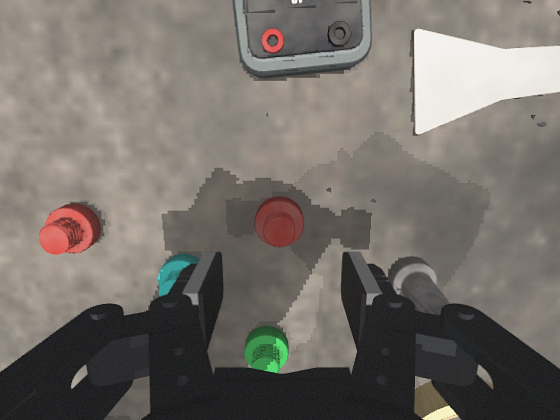

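The view shows plug b at (278,221), nearly centred between the open fingers, with clear room on both sides.

Call:
send_rows(
  rows=[
    [[0, -0.3, 2.5, 0, 0, 0], [0, -0.3, 5, 0, 0, 0], [0, -0.3, 6.5, 0, 0, 0], [0, -0.3, 7.4, 0, 0, 0], [0, -0.3, 7.4, 0, 0, 0]],
  ],
)

```text
clock: 2.7
eef_pos: [488.7, -210.1, 76.1]
tool_rot: [3.141, -0.0, 0.002]
force: [-0.7, 0.5, 0.6]
width: 50.1
gripper_force: 0.0
```

Call:
send_rows(
  rows=[
    [[0, 0, 0, 0, 0, 0], [0, 0, 0, 0, 0, 0], [0, 0, 0, 0, 0, 0], [0, 0, 0, 0, 0, 0], [0, 0, 0, 0, 0, 0], [0, 0, 0, 0, 0, 0]],
  ],
  grip=255,
)

```text
clock: 3.3
eef_pos: [489.3, -210.2, 77.4]
tool_rot: [3.141, -0.002, 0.002]
force: [-0.8, -0.0, 6.6]
width: 27.2
gripper_force: 59.1
```

Call:
send_rows(
  rows=[
    [[0, 0, -3, 0, 0, 0], [0, 0, -7, 0, 0, 0], [0, 0, -11, 0, 0, 0], [0, -1, -15, 0, 0, 0], [1, -4, -17.5, 0, 0, -0.14], [2, -8, -18, 0, 0, -0.28], [3, -12, -18, 0, 0, -0.42], [4, -16, -18, 0, 0, -0.56], [5, -20, -18, 0, 0, -0.7], [6, -24, -18, 0, 0, -0.84]],
  ],
)

```text
clock: 4.3
eef_pos: [548.4, 31.8, 256.9]
tool_rot: [3.14, -0.001, 0.847]
force: [0.6, 0.1, -0.5]
width: 27.3
gripper_force: 59.3
```

```bash
python3 - <<'E'
from h import *
go((604,191,250),1.232); s=ctrl.read_state(); print(s['width'],s['gripper_force'],s['eef_pos'],s['qpos'])
E
```

```text
go [15.62, -6.37, 0.69] [0.001, -0.001, -0.385] t 4.3
27.3408887259609 59.32154059410095 [548.36195338  31.79593738 256.87165077] [-0.03534164  0.5444294  -0.11031403  1.85073683  0.08445648  0.7494261
 -0.91506121]
```

Call:
send_rows(
  rows=[
    [[4, -1.5, 0, 0, 0, -0.12], [8, -3.5, 0, 0, 0, -0.25], [12, -5, 0, 0, 0, -0.38], [14.5, -6, 0, 0, 0, -0.38], [15.6, -6.4, 0, 0, 0, -0.38], [15.6, -6.4, 0, 0, 0, -0.38], [15.6, -6.4, 0, 0, 0, -0.38]],
  ],
)

```text
clock: 5.0
eef_pos: [604.0, 187.1, 255.9]
tool_rot: [3.141, 0.002, 1.22]
force: [-0.3, -0.0, -0.5]
width: 26.9
gripper_force: 59.3
```

```bash
python3 - <<'E'
from h import *
w=grab('wrist'); save(w,'w3.png'); s=grab('top')
for im in (w,s):
  for c in(RED,BLUE):
    for x in blobs(im,*c,60): print(x,np.round(plane(im,x[0],26),1))
go((604,191,108),1.232)
E
```

```text
([271.2, 224.3], [212, 142, 115, 180, 9369]) [583.5 159.5  26. ]
([188.5, 261.1], [144, 223, 89, 83, 3835]) [501.  152.3  26. ]
([15.1, 20.5], [8, 14, 15, 14, 150]) [1091.   802.4   26. ]
([373.1, 76.0], [362, 66, 23, 19, 274]) [ 902.2 -232.9   26. ]
([389.4, 126.1], [375, 123, 31, 8, 154]) [ 765.8 -274.5   26. ]
([215.9, 191.4], [200, 175, 33, 34, 682]) [587.4 179.3  26. ]
([316.5, 232.7], [312, 228, 10, 10, 84]) [483.4 -84.3  26. ]
([301.2, 299.6], [284, 293, 37, 14, 323]) [310.9 -47.   26. ]
([229.4, 222.9], [214, 206, 33, 35, 686]) [505.6 142.   26. ]
go [0.43, -0.17, 14.8] [0.0, 0.002, -0.013] t 5.1
```

View pics/w3.png

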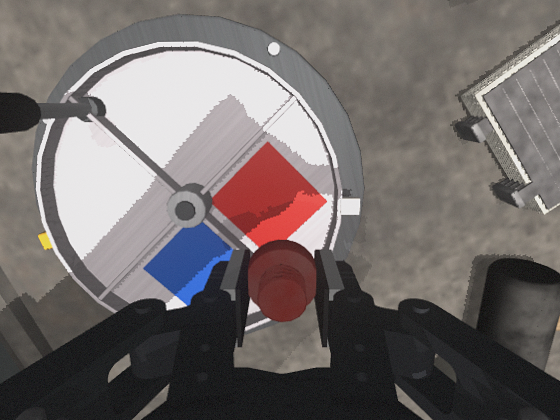

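The view shows the plug held at (281,280), the hub at (186,209), the red floor around (268,195) and the tab at (350,206). The hub and tab give a check on the axis.

```bash
python3 - <<'E'
from h import *
w=grab('wrist')
print('hub',plane(w,(186,209),58),'tab',plane(w,(350,206),44),'ptr',plane(w,(44.5,241),24), w['s']['eef_pos'])
go((604,191,108),1.232)
E
```

```text
hub [530.90713694 203.35373517  58.        ] tab [651.77681886 157.22618681  44.        ] ptr [385.53744511 214.01075935  24.        ] [604.18278218 186.62041458 256.00396847]
go [0.4, -0.17, 14.8] [0.0, 0.002, -0.013] t 5.15
```

Call:
send_rows(
  rows=[
    [[0.4, -0.2, 3, 0, 0, 0], [0.4, -0.2, 6, 0, 0, 0], [0.4, -0.2, 9, 0, 0, 0], [0.4, -0.2, 12, 0, 0, 0], [0.4, -0.2, 14, 0, 0, 0], [0.4, -0.2, 14.6, 0, 0, 0], [0.4, -0.2, 14.6, 0, 0, 0]],
  ],
)

```text
clock: 5.85
eef_pos: [603.5, 192.6, 109.5]
tool_rot: [-3.141, 0.001, 1.221]
force: [0.2, -0.0, 0.5]
width: 27.3
gripper_force: 59.2
```

Call:
send_rows(
  rows=[
    [[0, 0, 0, 0, 0, 0], [0, 0, 0, 0, 0, 0], [0, 0, 0, 0, 0, 0], [0, 0, 0, 0, 0, 0]],
  ],
  grip=140,
)

```text
clock: 6.25
eef_pos: [604.2, 193.8, 110.8]
tool_rot: [3.14, -0.001, 1.222]
force: [-0.7, -0.3, 0.0]
width: 38.6
gripper_force: 0.0
```

Call:
send_rows(
  rows=[
    [[0, 0, -3, 0, 0, 0], [0, 0, -7, 0, 0, 0], [0, 0, -11, 0, 0, 0], [0, 0, -14, 0, 0, 0], [0, 0, -14.5, 0, 0, 0]],
  ],
)

```text
clock: 6.75
eef_pos: [605.8, 194.6, 259.7]
tool_rot: [3.135, -0.005, 1.222]
force: [1.0, -0.1, 0.3]
width: 38.3
gripper_force: 0.0
```

```bash
python3 - <<'E'
from h import *
w=grab('wrist'); save(w,'w4.png');print(w['s']['eef_pos'])
t=grab('top')
for im in(w,t):
  for x in blobs(im,*RED,60): print(x,np.round(plane(im,x[0],40),1))
go((470,-80,250),0)
E
```

```text
[605.77043377 194.55007928 259.73293075]
([266.3, 210.0], [213, 153, 112, 110, 5852]) [589.2 184.4  40. ]
([15.1, 20.5], [8, 14, 15, 14, 150]) [1082.7  791.    40. ]
([373.3, 76.2], [362, 66, 23, 19, 271]) [ 896.  -230.4   40. ]
([389.1, 126.0], [375, 123, 31, 8, 146]) [ 762.2 -270.2   40. ]
([216.7, 192.4], [199, 175, 34, 34, 580]) [583.5 174.4  40. ]
([316.5, 232.7], [312, 228, 10, 10, 84]) [483.5 -83.4  40. ]
([301.2, 299.6], [284, 293, 37, 14, 323]) [313.4 -46.6  40. ]
go [-30.32, -3.25, 0.57] [0.001, -0.003, 1.222] t 6.85
```

View pics/w4.png

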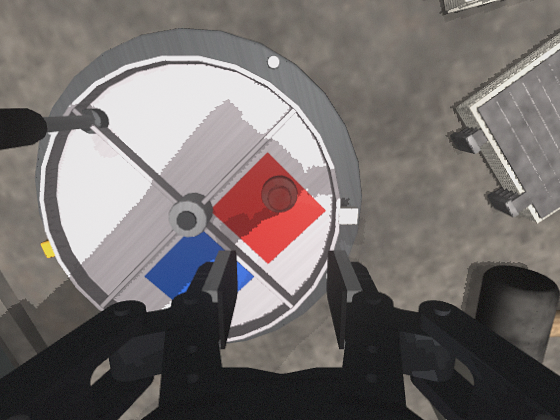

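Plug b stands upright in the red quarter at (279,195), clear of the walls. The next pick is plug a, at the same yaw.

```bash
python3 - <<'E'
from h import *
go((484,-85,250),1.222)
E
```

```text
go [-30.31, -1.76, 0.58] [0.002, -0.001, -0.0] t 6.85
```

Call:
send_rows(
  rows=[
    [[-4, -0.2, 0, 0, 0, 0], [-8.5, -0.5, 0, 0, 0, 0], [-13, -0.8, 0, 0, 0, 0], [-17.5, -1, 0, 0, 0, 0], [-22, -1.3, 0, 0, 0, 0], [-26, -1.6, 2, 0, 0, 0], [-29, -1.8, 5, 0, 0, 0], [-30.3, -1.8, 8, 0, 0, 0], [-30.3, -1.8, 10, 0, 0, 0], [-30.3, -1.8, 10, 0, 0, 0]],
  ],
  grip=105,
)

```text
clock: 7.85
eef_pos: [480.4, -85.1, 151.6]
tool_rot: [-3.134, 0.002, 1.221]
force: [-0.4, 0.5, 1.4]
width: 49.8
gripper_force: 0.0
```

```bash
python3 - <<'E'
from h import *
ctrl.get_image('top')
w=grab('wrist'); print(w['s']['eef_pos'],w['s']['width'])
for x in blobs(w,*RED,100): print(x,np.round(plane(w,x[0],14),1))
go((484,-85,77),1.222)
E
```

```text
[481.68134687 -84.64091278 153.08297978] 50.33260911761219
([285.2, 215.6], [263, 194, 49, 49, 1326]) [483.8 -81.4  14. ]
([29.1, 272.2], [0, 209, 72, 110, 3929]) [315.5 -61.2  14. ]
go [-0.01, 0.16, 7.72] [-0.002, 0.0, 0.0] t 7.95
```

Call:
send_rows(
  rows=[
    [[0.1, 0.2, 2.5, 0, 0, 0], [0.1, 0.2, 5, 0, 0, 0], [0.1, 0.2, 6.5, 0, 0, 0], [0.1, 0.2, 7.6, 0, 0, 0], [0.1, 0.2, 7.6, 0, 0, 0], [0.1, 0.2, 7.6, 0, 0, 0]],
  ],
)

```text
clock: 8.55
eef_pos: [486.0, -84.4, 79.6]
tool_rot: [3.141, -0.0, 1.222]
force: [0.6, 0.1, 0.1]
width: 50.4
gripper_force: 0.0
```

Call:
send_rows(
  rows=[
    [[0, 0, 0, 0, 0, 0], [0, 0, 0, 0, 0, 0], [0, 0, 0, 0, 0, 0], [0, 0, 0, 0, 0, 0], [0, 0, 0, 0, 0, 0], [0, 0, 0, 0, 0, 0]],
  ],
  grip=255,
)

```text
clock: 9.15
eef_pos: [486.1, -84.7, 80.2]
tool_rot: [3.14, -0.0, 1.222]
force: [-0.8, -0.2, 6.1]
width: 26.6
gripper_force: 58.6
```

Call:
send_rows(
  rows=[
    [[0, 0, -3, 0, 0, 0], [0, 0, -7, 0, 0, 0], [0, 0, -11, 0, 0, 0], [0, 0, -15, 0, 0, 0], [0, 0, -17.5, 0, 0, 0], [0, 0, -18, 0, 0, 0]],
  ],
)

```text
clock: 9.75
eef_pos: [487.0, -84.9, 262.6]
tool_rot: [3.134, -0.001, 1.221]
force: [0.6, 0.0, -0.6]
width: 26.5
gripper_force: 59.1
```

```bash
python3 - <<'E'
from h import *
go((591,155,250),1.222)
E
```

```text
go [26.1, 1.55, 1.3] [0.007, -0.001, -0.001] t 9.75
```

Call:
send_rows(
  rows=[
    [[4, 0.2, 0, 0, 0, 0], [8, 0.5, 0, 0, 0, 0], [12, 0.8, 0, 0, 0, 0], [16, 1, 0, 0, 0, 0], [20, 1.2, 0, 0, 0, 0], [24, 1.4, 0.5, 0, 0, 0], [26, 1.6, 2, 0, 0, 0], [26.2, 1.6, 4, 0, 0, 0], [26.2, 1.6, 5, 0, 0, 0], [26.2, 1.6, 5, 0, 0, 0]],
  ],
)

```text
clock: 10.75
eef_pos: [588.7, 155.0, 206.8]
tool_rot: [-3.138, 0.003, 1.221]
force: [0.7, -0.4, 1.1]
width: 27.2
gripper_force: 59.1
```

```bash
python3 - <<'E'
from h import *
go((592,156,111),1.222)
E
```

```text
go [0.24, 0.31, 9.58] [-0.003, 0.003, -0.001] t 10.75
```

Call:
send_rows(
  rows=[
    [[0.2, 0.2, 3, 0, 0, 0], [0.2, 0.2, 6, 0, 0, 0], [0.2, 0.2, 8.5, 0, 0, 0], [0.2, 0.2, 9.6, 0, 0, 0], [0.2, 0.2, 9.6, 0, 0, 0], [0.2, 0.2, 9.6, 0, 0, 0]],
  ],
)

```text
clock: 11.35
eef_pos: [593.4, 157.1, 114.1]
tool_rot: [3.14, -0.001, 1.221]
force: [-1.0, -1.0, 0.3]
width: 26.9
gripper_force: 59.1
```

Call:
send_rows(
  rows=[
    [[0, 0, 0, 0, 0, 0], [0, 0, 0, 0, 0, 0], [0, 0, 0, 0, 0, 0], [0, 0, 0, 0, 0, 0]],
  ],
  grip=140,
)

```text
clock: 11.75
eef_pos: [592.9, 157.4, 113.5]
tool_rot: [3.141, -0.0, 1.222]
force: [-1.0, 0.5, -0.2]
width: 38.2
gripper_force: 0.0
```

Call:
send_rows(
  rows=[
    [[0, 0, -3, 0, 0, 0], [0, 0, -7, 0, 0, 0], [0, 0, -11, 0, 0, 0], [0, 0, -14, 0, 0, 0], [0, 0, -14.5, 0, 0, 0], [0, 0, -14.5, 0, 0, 0]],
  ],
)

```text
clock: 12.35
eef_pos: [593.1, 157.4, 259.0]
tool_rot: [3.14, -0.001, 1.222]
force: [0.5, -0.3, -1.5]
width: 38.5
gripper_force: 0.0
```

```bash
python3 - <<'E'
from h import *
w=grab('wrist'); save(w,'w5.png');print(w['s']['eef_pos'])
go((447,-301.5,250),0)
E
```

```text
[593.06022686 157.36846555 259.04849402]
go [-48.06, 2.03, 0.78] [0.0, 0.001, 1.222] t 12.4
```

View pics/w5.png

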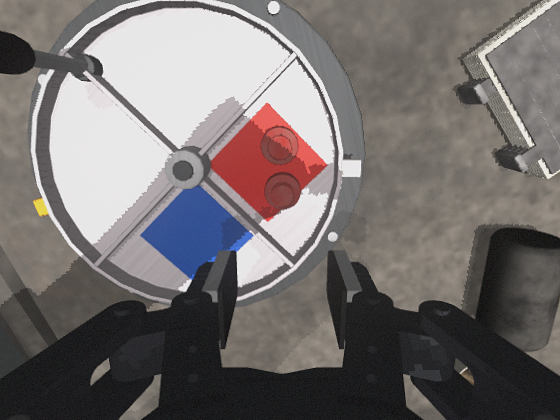

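Both plugs stand upright in the red quarter, at (280,146) and (282,190), with the walls clear. Now the post.

```bash
python3 - <<'E'
from h import *
go((447,-301.5,250),1.222)
E
```

```text
go [-48.06, 2.03, 0.78] [-0.0, 0.0, -0.0] t 12.4
```

Call:
send_rows(
  rows=[
    [[-4.5, 0.2, 0, 0, 0, 0], [-9, 0.4, 0, 0, 0, 0], [-13.5, 0.6, 0, 0, 0, 0], [-18, 0.8, 0, 0, 0, 0], [-22.5, 1, 0, 0, 0, 0], [-27, 1.2, 0, 0, 0, 0], [-31.5, 1.4, 0, 0, 0, 0], [-36, 1.6, 0, 0, 0, 0], [-40.5, 1.8, 0, 0, 0, 0], [-44, 2, 0, 0, 0, 0]],
  ],
  grip=75,
)

```text
clock: 13.4
eef_pos: [458.6, -265.5, 256.0]
tool_rot: [-3.138, 0.0, 1.219]
force: [0.7, -0.5, 0.0]
width: 60.5
gripper_force: 0.0
```

```bash
python3 - <<'E'
from h import *
go((447,-301.5,200),1.222)
E
```

```text
go [-3.78, 0.17, 5.6] [-0.004, 0.0, -0.003] t 13.4
```

Call:
send_rows(
  rows=[
    [[-2, 0.1, 2, 0, 0, 0], [-3.8, 0.2, 4, 0, 0, 0], [-3.8, 0.2, 5, 0, 0, 0], [-3.8, 0.2, 5, 0, 0, 0], [-3.8, 0.2, 5, 0, 0, 0]],
  ],
)

```text
clock: 13.9
eef_pos: [450.5, -297.7, 207.6]
tool_rot: [-3.141, -0.001, 1.224]
force: [0.3, 0.4, 0.7]
width: 60.3
gripper_force: 0.0
```

```bash
python3 - <<'E'
from h import *
ctrl.get_image('top')
w=grab('wrist'); save(w,'w6.png');print(w['s']['eef_pos'])
cv2.imwrite('pics/w6c.png',w['pixels'][100:420,130:430,::-1])
go((447,-301.5,100),1.222)
E
```

```text
[ 450.85977006 -297.88568487  208.21458325]
go [-0.46, -0.27, 10.85] [0.001, -0.001, 0.002] t 14.0
```

View pics/w6.png

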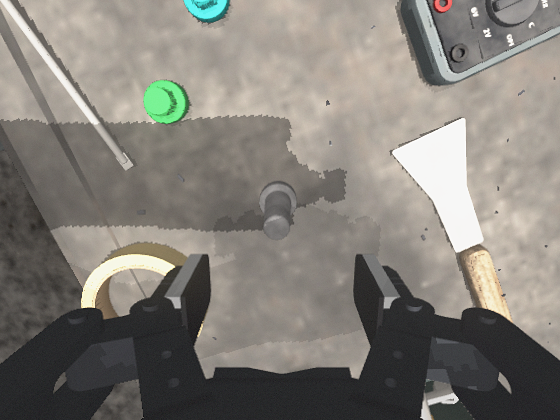

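The view shows the post foot at (278,195) and its top at (276,227), between the fingers and clear of the tape ring.

```bash
python3 - <<'E'
from h import *
w=grab('wrist')
a=plane(w,(276,227),70);b=plane(w,(278,195),18);print(a,b,w['s']['eef_pos'])
p=(a+b)/2; go((p[0],p[1],100),1.222)
E
```

```text
[ 446.21683293 -299.73344196   70.        ] [ 449.31351687 -293.34778458   18.        ] [ 450.93862055 -298.12600414  208.5244521 ]
go [0.06, -0.37, 10.87] [0.001, -0.0, 0.002] t 14.05
```

Call:
send_rows(
  rows=[
    [[-0.1, -0.3, 3, 0, 0, 0], [-0.1, -0.3, 6, 0, 0, 0], [-0.1, -0.3, 9, 0, 0, 0], [-0.1, -0.3, 10.8, 0, 0, 0], [-0.1, -0.3, 10.8, 0, 0, 0], [-0.1, -0.3, 10.8, 0, 0, 0]],
  ],
)

```text
clock: 14.65
eef_pos: [447.4, -299.0, 100.6]
tool_rot: [3.141, -0.0, 1.223]
force: [-0.4, -0.3, 0.9]
width: 59.9
gripper_force: 0.0
```

Call:
send_rows(
  rows=[
    [[0, 0, 0, 0, 0, 0], [0, 0, 0, 0, 0, 0], [0, 0, 0, 0, 0, 0], [0, 0, 0, 0, 0, 0], [0, 0, 0, 0, 0, 0], [0, 0, 0, 0, 0, 0], [0, 0, 0, 0, 0, 0]],
  ],
  grip=255,
)

```text
clock: 15.35
eef_pos: [447.2, -299.6, 101.2]
tool_rot: [3.14, 0.0, 1.222]
force: [-0.9, 0.9, 6.2]
width: 15.7
gripper_force: 58.6
```

Call:
send_rows(
  rows=[
    [[0, 0, -3, 0, 0, 0], [0, 0, -7, 0, 0, 0], [0, 0, -11, 0, 0, 0], [0, 0, -15, 0, 0, 0], [0, 0, -16.5, 0, 0, 0], [0, 0, -17, 0, 0, 0]],
  ],
)

```text
clock: 15.95
eef_pos: [447.2, -299.8, 272.2]
tool_rot: [3.138, 0.001, 1.221]
force: [-0.2, 0.6, -2.6]
width: 15.7
gripper_force: 59.3
```

```bash
python3 - <<'E'
from h import *
go((505,131,250),1.222)
E
```

```text
go [42.45, -9.33, 2.14] [0.004, 0.001, -0.001] t 15.95
```

Call:
send_rows(
  rows=[
    [[4, -0.9, 0, 0, 0, 0], [8.5, -1.9, 0, 0, 0, 0], [13, -2.9, 0, 0, 0, 0], [17.5, -3.9, 0, 0, 0, 0], [22, -4.9, 0, 0, 0, 0], [26.5, -5.9, 0, 0, 0, 0], [31, -6.9, 0, 0, 0, 0], [35.5, -7.9, 0, 0, 0, 0], [39.5, -8.8, 0, 0, 0, 0], [42.5, -9.3, 2, 0, 0, 0]],
  ],
)

```text
clock: 16.95
eef_pos: [505.3, 135.6, 250.6]
tool_rot: [3.139, -0.003, 1.225]
force: [0.6, 0.2, -1.4]
width: 15.7
gripper_force: 59.2
```

Call:
send_rows(
  rows=[
    [[0, 0, 2, 0, 0, 0], [0, 0, 5, 0, 0, 0], [0, 0, 7, 0, 0, 0], [0, 0, 7, 0, 0, 0]],
  ],
)

```text
clock: 17.35
eef_pos: [502.1, 131.0, 176.5]
tool_rot: [-3.135, 0.005, 1.222]
force: [-0.9, -0.6, -2.4]
width: 15.6
gripper_force: 59.1
```

```bash
python3 - <<'E'
from h import *
go((505,131,130),1.222)
E
```

```text
go [0.12, 0.31, 4.65] [-0.006, 0.005, 0.0] t 17.35
```

Call:
send_rows(
  rows=[
    [[0.1, 0.2, 2, 0, 0, 0], [0.1, 0.2, 3.5, 0, 0, 0], [0.1, 0.2, 4.3, 0, 0, 0], [0.1, 0.2, 4.7, 0, 0, 0], [0.1, 0.2, 4.8, 0, 0, 0], [0.1, 0.2, 4.8, 0, 0, 0]],
  ],
)

```text
clock: 17.95
eef_pos: [507.2, 132.2, 132.4]
tool_rot: [3.141, -0.001, 1.222]
force: [0.1, 0.9, -3.1]
width: 15.7
gripper_force: 59.2
```

Call:
send_rows(
  rows=[
    [[-0.1, 0, 0.2, 0, 0, 0], [-0.1, 0, 0.4, 0, 0, 0], [-0.1, 0, 0.5, 0, 0, 0], [-0.1, 0, 0.5, 0, 0, 0]],
  ],
)

```text
clock: 18.35
eef_pos: [506.7, 131.1, 127.2]
tool_rot: [3.141, 0.0, 1.222]
force: [-0.0, -0.6, 0.3]
width: 15.5
gripper_force: 59.5
```

Call:
send_rows(
  rows=[
    [[0, 0, 0, 0, 0, 0], [0, 0, 0, 0, 0, 0], [0, 0, 0, 0, 0, 0], [0, 0, 0, 0, 0, 0], [0, 0, 0, 0, 0, 0], [0, 0, 0, 0, 0, 0]],
  ],
  grip=100,
)

```text
clock: 18.95
eef_pos: [506.6, 131.2, 126.9]
tool_rot: [3.142, -0.0, 1.222]
force: [0.6, 1.0, -0.2]
width: 51.7
gripper_force: 0.0
```

Call:
send_rows(
  rows=[
    [[0, 0, -2, 0, 0, 0], [0, 0, -5, 0, 0, 0], [0, 0, -9, 0, 0, 0], [0, 0, -12.5, 0, 0, 0], [0, 0, -13, 0, 0, 0], [0, 0, -13, 0, 0, 0]],
  ],
)

```text
clock: 19.55
eef_pos: [507.0, 131.2, 258.0]
tool_rot: [3.139, -0.001, 1.221]
force: [-0.4, 0.2, -0.3]
width: 52.1
gripper_force: 0.0
```

```bash
python3 - <<'E'
from h import *
w=grab('wrist'); save(w,'w7.png');print(w['s']['eef_pos'])
E
```

```text
[507.03957831 131.19448302 257.97590098]
```

View pics/w7.png

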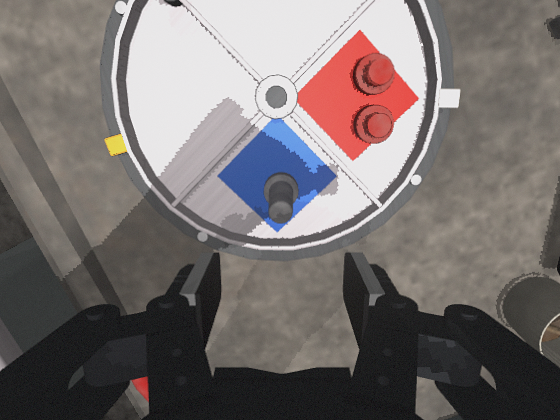

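The post stands upright in the blue quarter at (281,195), and both plugs are in red at (375,73) and (374,125). The hub is at (276,97), the tab at (450,98) and the pointer at (115,145). Next is the knob.

```bash
python3 - <<'E'
from h import *
w=grab('wrist')
print('hub',plane(w,(275.5,97),58),'tab',plane(w,(450,98),44),'ptr',plane(w,(115,145),20))
go((484,296,258),1.222)
E
```

```text
hub [526.89812297 201.96521591  58.        ] tab [650.26577041 156.89756113  44.        ] ptr [385.48589945 213.15821348  20.        ]
go [14.77, -7.71, -0.21] [-0.001, 0.001, -0.0] t 19.65
```

Call:
send_rows(
  rows=[
    [[3, -1.5, 0, 0, 0, 0], [6, -3, 0, 0, 0, 0], [9, -5, 0, 0, 0, 0], [10.5, -7, 0, 0, 0, 0], [10.5, -7.5, 0, 0, 0, 0], [10.5, -7.5, 0, 0, 0, 0]],
  ],
  grip=80,
)

```text
clock: 20.25
eef_pos: [470.7, 255.2, 255.5]
tool_rot: [-3.14, 0.003, 1.224]
force: [0.6, -0.3, 0.7]
width: 58.2
gripper_force: 0.0
```

```bash
python3 - <<'E'
from h import *
w=grab('wrist'); save(w,'w8.png');print(w['s']['eef_pos'])
m=(w['pixels'].max(2)<60).astype(np.uint8)
go((484,296,258),1.222)
E
```

```text
[470.67987132 255.2393411  255.47511647]
go [4.34, -0.27, -0.23] [-0.001, 0.003, -0.0] t 20.3
```

View pics/w8.png

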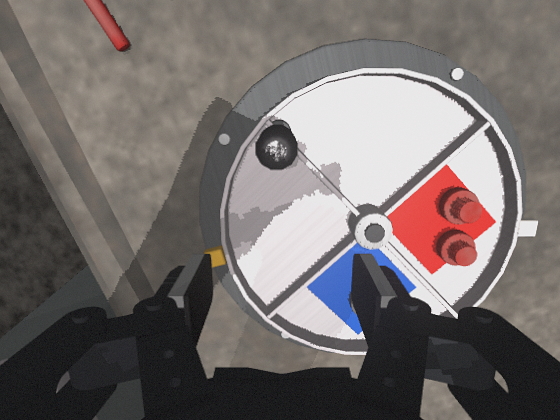

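The knob shows at (276,146), the hub at (373,232) and the tab at (528,229).

```bash
python3 - <<'E'
from h import *
w=grab('wrist')
k=plane(w,(276,146),145)
print('knob',k,'hub',plane(w,(373,232),58),'tab',plane(w,(528,229),44),w['s']['eef_pos'])
go((k[0],k[1],187),1.222)
E
```

```text
knob [485.08689567 301.10671731 145.        ] hub [528.61728441 203.16022708  58.        ] tab [653.04969552 154.98203783  44.        ] [471.69971625 254.24212846 255.76968409]
go [4.9, -0.43, 6.89] [-0.0, 0.002, -0.002] t 20.35
```

Call:
send_rows(
  rows=[
    [[2.5, -0.2, 0, 0, 0, 0], [4.8, -0.4, 0, 0, 0, 0], [4.8, -0.4, 0.5, 0, 0, 0], [4.8, -0.4, 2.5, 0, 0, 0], [4.8, -0.4, 4.5, 0, 0, 0], [4.8, -0.4, 6.5, 0, 0, 0], [4.8, -0.4, 6.8, 0, 0, 0], [4.8, -0.4, 6.8, 0, 0, 0]],
  ],
)

```text
clock: 21.15
eef_pos: [484.9, 300.3, 188.4]
tool_rot: [-3.141, 0.002, 1.22]
force: [0.2, 0.8, -0.8]
width: 58.5
gripper_force: 0.0
```

Call:
send_rows(
  rows=[
    [[0, 0, 0, 0, 0, 0], [0, 0, 0, 0, 0, 0], [0, 0, 0, 0, 0, 0], [0, 0, 0, 0, 0, 0], [0, 0, 0, 0, 0, 0], [0, 0, 0, 0, 0, 0], [0, 0, 0, 0, 0, 0]],
  ],
  grip=255,
)

```text
clock: 21.85
eef_pos: [485.3, 302.5, 190.2]
tool_rot: [3.14, -0.002, 1.222]
force: [-0.7, -0.5, 6.5]
width: 20.1
gripper_force: 59.0
```

```bash
python3 - <<'E'
from h import *
s=ctrl.read_state();print(s['force'],s['torque'],s['width'],s['eef_pos'])
k=s['eef_pos'][:2]; ax=np.array([529,202.]); v=k-ax; print(np.hypot(*v),np.degrees(np.arctan2(v[1],v[0])))
M=R.from_euler('xyz',s['tool_rot'])
for a in list(range(-8,-165,-8))+[-164.5]:
    c=R.from_euler('z',a,degrees=True).apply([*v,0])-[*v,0]; print(a,np.round(M.inv().apply(c)/10,2)[:2].tolist())
E
```

```text
[-0.66449031 -0.47719268  6.46861345] [-0.04043686  0.12860708  0.01078528] 20.13141498543098 [485.27978336 302.49783293 190.15924327]
109.59594776578702 113.51079449004997
-8 [0.97, 1.18]
-16 [1.77, 2.48]
-24 [2.38, 3.89]
-32 [2.79, 5.36]
-40 [2.99, 6.87]
-48 [2.98, 8.4]
-56 [2.75, 9.92]
-64 [2.32, 11.38]
-72 [1.68, 12.77]
-80 [0.86, 14.06]
-88 [-0.13, 15.23]
-96 [-1.28, 16.24]
-104 [-2.55, 17.08]
-112 [-3.93, 17.74]
-120 [-5.39, 18.2]
-128 [-6.9, 18.45]
-136 [-8.43, 18.49]
-144 [-9.95, 18.32]
-152 [-11.43, 17.94]
-160 [-12.84, 17.35]
-164.5 [-13.59, 16.94]
```

Call:
send_rows(
  rows=[
    [[0.5, 0.6, 0, 0, 0, 0], [0.95, 1.15, 0, 0, 0, 0], [1.4, 1.8, 0, 0, 0, 0], [1.75, 2.45, 0, 0, 0, 0], [2.1, 3.2, 0, 0, 0, 0], [2.35, 3.9, 0, 0, 0, 0], [2.6, 4.6, 0, 0, 0, 0], [2.75, 5.35, 0, 0, 0, 0], [2.75, 5.35, 0, 0, 0, 0]],
  ],
)

```text
clock: 22.75
eef_pos: [546.2, 310.5, 190.2]
tool_rot: [3.139, -0.004, 1.221]
force: [0.9, 2.4, 5.8]
width: 20.4
gripper_force: 59.2
```

```bash
python3 - <<'E'
from h import *
s=ctrl.read_state();print(s['force'],s['torque'],s['width'],s['eef_pos'])
ax=np.array([529,202.]); v=s['eef_pos'][:2]-ax; a0=np.degrees(np.arctan2(v[1],v[0])); print(np.hypot(*v),a0)
v=v*108/np.hypot(*v)
M=R.from_euler('xyz',s['tool_rot'])
for a in np.arange(a0-8,-50,-8).tolist()+[-50.5]:
    c=108*np.array([np.cos(np.radians(a)),np.sin(np.radians(a)),0])-[*(s['eef_pos'][:2]-ax),0]; print(round(a,1),np.round(M.inv().apply(c)/10,2)[:2].tolist())
E
```

```text
[0.87667802 2.39778368 5.76656104] [ 0.38973559 -0.0360962  -0.01717417] 20.39805916701096 [546.21701425 310.52147248 190.1639788 ]
109.87873119588622 80.98511494670157
73.0 [-0.0, 1.53]
65.0 [-0.03, 3.04]
57.0 [-0.26, 4.53]
49.0 [-0.7, 5.97]
41.0 [-1.34, 7.33]
33.0 [-2.16, 8.6]
25.0 [-3.15, 9.73]
17.0 [-4.28, 10.72]
9.0 [-5.55, 11.54]
1.0 [-6.91, 12.18]
-7.0 [-8.35, 12.62]
-15.0 [-9.84, 12.86]
-23.0 [-11.35, 12.89]
-31.0 [-12.84, 12.7]
-39.0 [-14.3, 12.31]
-47.0 [-15.68, 11.73]
-50.5 [-16.26, 11.41]
```

Call:
send_rows(
  rows=[
    [[0.05, 1.5, 0, 0, 0, 0], [0, 3.05, 0, 0, 0, 0], [-0.25, 4.55, 0, 0, 0, 0], [-0.7, 6, 0, 0, 0, 0], [-1.3, 7.35, 0, 0, 0, 0], [-2.15, 8.6, 0, 0, 0, 0], [-3.15, 9.75, 0, 0, 0, 0], [-4.3, 10.7, 0, 0, 0, 0], [-5.55, 11.55, 0, 0, 0, 0], [-5.55, 11.55, 0, 0, 0, 0]],
  ],
)

```text
clock: 23.75
eef_pos: [636.8, 214.3, 190.2]
tool_rot: [3.136, 0.0, 1.218]
force: [4.3, -0.9, 3.7]
width: 20.1
gripper_force: 59.3
```

```bash
python3 - <<'E'
from h import *
s=ctrl.read_state();print(s['force'],s['torque'],s['width'],s['eef_pos'])
ax=np.array([529,202.]); v=s['eef_pos'][:2]-ax; a0=np.degrees(np.arctan2(v[1],v[0])); print(np.hypot(*v),a0)
M=R.from_euler('xyz',s['tool_rot'])
for a in np.arange(a0-7,-50,-7).tolist()+[-50.5]:
    c=108*np.array([np.cos(np.radians(a)),np.sin(np.radians(a)),0])-[*v,0]; print(round(a,1),np.round(M.inv().apply(c)/10,2)[:2].tolist())
E
```

```text
[ 4.30097496 -0.86355919  3.7444844 ] [ 0.01074427 -0.93836117  0.062978  ] 20.109802150703693 [636.79180288 214.32728763 190.24556765]
108.4943998046291 6.524116980572952
-0.5 [-1.23, 0.48]
-7.5 [-2.5, 0.85]
-14.5 [-3.8, 1.06]
-21.5 [-5.12, 1.11]
-28.5 [-6.43, 1.0]
-35.5 [-7.72, 0.73]
-42.5 [-8.97, 0.31]
-49.5 [-10.16, -0.27]
-50.5 [-10.33, -0.36]
```

Call:
send_rows(
  rows=[
    [[-1.2, 0.5, 0, 0, 0, 0], [-2.5, 0.9, 0, 0, 0, 0], [-3.8, 1.1, 0, 0, 0, 0], [-5.1, 1.15, 0, 0, 0, 0], [-6.4, 1.05, 0, 0, 0, 0], [-7.7, 0.75, 0, 0, 0, 0], [-9, 0.3, 0, 0, 0, 0], [-9.9, -0.1, 0, 0, 0, 0], [-10.3, -0.3, 0, 0, 0, 0], [-10.3, -0.3, 0, 0, 0, 0]],
  ],
)

```text
clock: 24.75
eef_pos: [596.5, 119.6, 190.2]
tool_rot: [3.138, 0.002, 1.22]
force: [2.2, -3.7, 6.9]
width: 19.9
gripper_force: 60.0
```

Call:
send_rows(
  rows=[
    [[0, 0, 0, 0, 0, 0], [0, 0, 0, 0, 0, 0], [0, 0, 0, 0, 0, 0]],
  ],
)

```text
clock: 25.05
eef_pos: [597.1, 120.1, 190.2]
tool_rot: [3.138, 0.001, 1.22]
force: [3.1, -4.0, 6.1]
width: 20.0
gripper_force: 60.0
```

```bash
python3 - <<'E'
from h import *
s=ctrl.read_state();print(s['force'],s['width'],s['eef_pos'])
t=grab('top');c=grab('scene')
a=cv2.resize(t['pixels'][150:285,140:275],(400,400),interpolation=cv2.INTER_CUBIC)
b=cv2.resize(c['pixels'][130:240,190:300],(400,400),interpolation=cv2.INTER_CUBIC)
cv2.imwrite('pics/fin.png',np.hstack([a,b])[:,:,::-1])
for im in(t,c): 
  for k in (RED,BLUE,YEL): print([x for x in blobs(im,*k,6) if 150<x[0][0]<300 and 140<x[0][1]<280])
E
```

```text
[ 3.12543683 -3.95706069  6.12555693] 20.002567597714272 [597.10218787 120.10150239 190.15212065]
[]
[([170.5, 206.5], [166, 203, 9, 9, 30]), ([173.4, 218.0], [169, 214, 8, 10, 29])]
[]
[([184.6, 150.6], [174, 146, 22, 10, 54]), ([172.5, 157.9], [166, 151, 14, 15, 44]), ([225.4, 191.1], [209, 178, 34, 26, 428])]
[([243.2, 170.8], [228, 163, 30, 16, 210])]
[([199.2, 202.2], [196, 199, 7, 7, 23])]
```

View pics/fin.png

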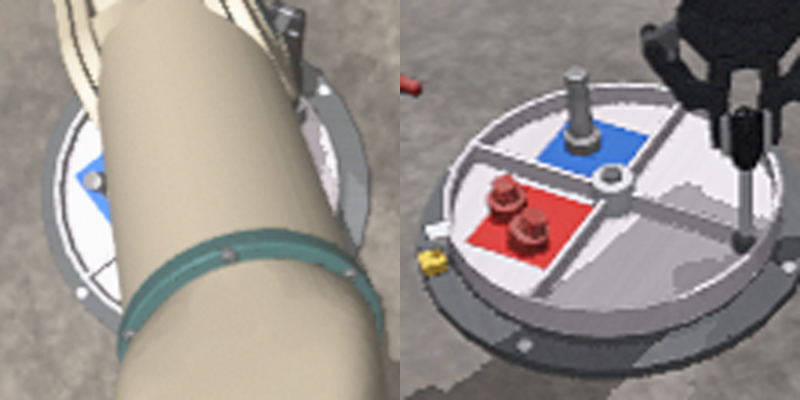

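The top view is blocked by the arm. In the scene crop the tab at (436,230) sits almost straight above the pointer at (433,262), the plugs and post stand in their quarters, and the knob is gripped. I'll check this in numbers.

```bash
python3 - <<'E'
from h import *
c=grab('scene'); ax=np.array([529,202])
for z in(38,42,45):
    p=plane(c,(199.9,193.3),z)[:2]; print('tab',z,p,np.degrees(np.arctan2(*(p-ax)[::-1])))
for z in(16,20,24):
    p=plane(c,(199.1,202.0),z)[:2]; print('ptr',z,p,np.degrees(np.arctan2(*(p-ax)[::-1])))
E
```

```text
tab 38 [400.32918781 222.05320326] 171.14177642021818
tab 42 [399.63092671 217.74589935] 173.06049129513772
tab 45 [399.10723088 214.51542141] 174.49642920122093
ptr 16 [391.93343998 214.5849216 ] 174.75403157701052
ptr 20 [391.30371926 210.45215026] 176.48744549022933
ptr 24 [390.67399855 206.31937891] 178.21145851918692
```

Call:
send_rows(
  rows=[
    [[0.1, 0.05, 0, 0, 0, 0], [0.2, 0.1, 0, 0, 0, 0], [0.2, 0.1, 0, 0, 0, 0], [0.2, 0.1, 0, 0, 0, 0], [0.2, 0.1, 0, 0, 0, 0], [0.2, 0.1, 0, 0, 0, 0], [0.2, 0.1, 0, 0, 0, 0], [0.2, 0.1, 0, 0, 0, 0], [0.2, 0.1, 0, 0, 0, 0], [0.2, 0.1, 0, 0, 0, 0]],
  ],
)

```text
clock: 26.2
eef_pos: [599.0, 121.7, 190.2]
tool_rot: [3.137, 0.001, 1.22]
force: [2.7, -3.4, 6.8]
width: 20.0
gripper_force: 59.9
```

```bash
python3 - <<'E'
from h import *
s=ctrl.read_state(); print(s['eef_pos'],s['force'],s['gripper_force'],np.abs(s['qd']).max())
print(ctrl.finish_job())
E
```

```text
[599.0153777  121.71768551 190.16079693] [ 2.70799045 -3.35525858  6.78122971] 59.93908954784274 0.0013971964711116701
the job is handed in; nothing more can be done
None
```

I handed the job in at 26.2 s, no verdict returned: both plugs are in the red quarter, the post is in the blue quarter, the tab is about 1–3° from the pointer by my camera estimate (limit about 5.4°), and the knob is held at about 60 N.

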